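Load the component nests for a burn-in test

TASK

Load the test nests: set the blue capacitor into the round blue recess, the orange relay into the square orange recess, the black heat sink into the oblong black recess, and the toroidal choke over the brass post on the green disc. Each must sit upright and flat on the floor of its nest, let go and still, in any order. Leave the solder spool and the yellow multimeter where they are.

Things in the scene. Friction and masses are not known exactly. Their poses are not given: they have to be found in the camera images.
- capacitor: Can capacitor: blue cylinder, 35 mm diameter, 50 mm tall, silver top with a dark cross, about 60 g. Loose, standing upright on the bench; origin at the centre of its underside, z axis up through its top.
- toroid: Toroidal choke: flat green ring with copper turns, outer diameter 56 mm, open hole of 32 mm diameter through it, 24 mm tall, about 120 g. Loose, standing upright on the bench; origin at the centre of its underside, z axis up through its top. It can be gripped across its outside or across its 12 mm wall.
- heatsink: Heat sink: black finned oblong block, 58 mm along its x, 34 mm along its y, 35 mm tall, about 110 g; fins run along x, grip it across the 34 mm width. Loose, standing upright on the bench; origin at the centre of its underside, z axis up through its top.
- relay: Relay: orange square block on a black foot, 30 x 30 mm (sides along its x and y), 38 mm tall, white patch on top, about 45 g. Loose, standing upright on the bench; origin at the centre of its underside, z axis up through its top.
- nest_round: Nest for the capacitor. Fixed to the bench (never moves in a run), grey plastic, 88 x 88 mm, lying flat with sides along its x and y axes; origin at the centre of its underside, on the bench surface. The plate is 10 mm high; its central recess is 6 mm deep, so the recess floor is 4 mm above the bench. Recess: round, 53 mm diameter, blue floor.
- nest_post: Nest for the toroid. Fixed to the bench (never moves in a run), grey plastic, 88 x 88 mm, lying flat with sides along its x and y axes; origin at the centre of its underside, on the bench surface. The plate is 4 mm high and has no recess: a green disc of 60 mm diameter marked on it and, at the centre, an upright brass post of 14 mm diameter whose top is 24 mm above the bench.
- nest_oblong: Nest for the heat sink. Fixed to the bench (never moves in a run), grey plastic, 88 x 88 mm, lying flat with sides along its x and y axes; origin at the centre of its underside, on the bench surface. The plate is 10 mm high; its central recess is 6 mm deep, so the recess floor is 4 mm above the bench. Recess: oblong, 76 mm along its x and 52 mm along its y, black floor.
- nest_square: Nest for the relay. Fixed to the bench (never moves in a run), grey plastic, 88 x 88 mm, lying flat with sides along its x and y axes; origin at the centre of its underside, on the bench surface. The plate is 10 mm high; its central recess is 6 mm deep, so the recess floor is 4 mm above the bench. Recess: square, 48 x 48 mm, orange floor.
- spool: Bystander: bare metal solder spool standing loose on its flange, 54 mm diameter, 38 mm tall; origin at the centre of its underside. Leave it alone.
- meter: Bystander: yellow handheld multimeter lying loose face up, 155 mm (x) x 78 mm (y) x 36 mm, controls to 45 mm; origin at the centre of its underside. Leave it alone.
Not all that is in view belongs to the job. Several things have the shape of the capacitor; the one meant has the colours described above. There is more than one size of the relay; the one meant has the size given above.

How it is judged:
By the outcome, as a careful person would: the job done as asked, in the order asked, and still so for the second after the job is handed in, with the robot touching nothing.
It also fails if it takes over 99 s, if anything falls off the work surface, if the arm or the gripper's body presses on something with over 40 N, if the wrist force passes 120 N, or if a joint passes its speed limit or range.

ROBOT

A 7-joint arm with a two-finger parallel gripper is mounted at the origin on the work surface. World frame = base frame: x ahead of the robot, y to its left, z up, the work surface at z = 0. Lengths are in m, angles in rad, forces in N, time in s.
With the tool pointing down it reaches from about 0.4 to 0.9 m from the base axis. Payload 5.6 kg.
Tool frame: the origin (TCP) lies at the very end of the fingers, on their centre line; the grasp point (between the pads) lies 19 mm behind it; z points along the fingers, y is the line along which they close (so a half turn about z gives the same grasp; the last joint's range is limited). The gripper opens to 92 mm and grips with 3 to 60 N. Pads are 20 mm wide; open, the fingers measure 128 mm over their backs; the gripper's body (75 mm by 189 mm) begins 69 mm behind the grasp point.
Start: joints at [1.064, 0.468, -0.012, 1.603, 0.006, 1.071, -0.056], TCP at [0.291, -0.581, 0.215] pointing down, gripper open.
Joint ranges: [-2.53, 2.53], [-0.31, 2.02], [-1.57, 1.55], [0.28, 2.44], [-1.29, 4.43], [0.15, 1.84], [-2.92, 2.92]. Speed limits (rad/s): [2.57, 2.57, 3.14, 3.14, 3.14, 3.14, 3.14].

INTERFACE

Orientations are given as a 3x3 rotation matrix whose columns are the frame's x, y, z axes.
In Python, from rig import sense, get_image, sign_off gives the robot as it stands. The module is installed in compiled form; this text tells all that it offers.
- The arm moves only by the tool arm_command, never from a script. Its argument "increments" is a list of rows, each a list of 2 entries, a list of its own where there are three numbers: the shift along the tool's x, y, z in a scale on which 1.0 is 800 mm, then the turn about the tool's z in fractions of the full range, 1 being 120 degrees. A call has 1 to 20 rows; each row is the pose to reach, as a shift and turn from the pose commanded when the call began, along the tool's axes at that moment; what a row does not reach only later rows make up. A row lasts 1/12 s, in which the tool goes at most 41.7 mm and 7.16 degrees, less where a joint would pass 70% of its speed; a pose out of reach is approached as far as the arm can. No shift or turn number may pass 1 either way. A call with a gripper value outside its range is refused whole. "hand" is the opening, from 0 (shut) to 1 (fully open), set as the call begins (left out, the last holds). The fingers move at their own pace and stop on an object; the grip force is fixed at half the most. Time passes only in rows, so rows that repeat a pose let the fingers close. It gives the time, the measured TCP pose, the force, the opening and the grip force at its end, in the units of the state.
- sense(): the state, without advancing time (a new reading comes with each control period).
- get_image(name): name is "side" or "top" or "wrist"; returns a dict with "image" (480x640x3 uint8, blue, green, red), "fovy" (degrees; the focal length in pixels is half the picture's height over the tangent of half this angle, whatever the lens; pixels are square), "cx", "cy" (the principal point, pixels), "view" (4x4, takes a point from world to camera coordinates). Camera axes: x right, y down, z forward; pixel columns grow to the right and rows downward; lengths in m; the calibration is good to about 2 mm. A picture is of the moment at which its call begins. There is no depth.
- sign_off(): hands the job in; it is judged then, once.
The state is a dict: "clock": time; "joint_positions": joint angles; "qd": joint speeds; "effort": joint torques, N m; "tool_pos": TCP position; "ee_rot": TCP orientation; "ft_force": force on the tool from outside, world axes, zero at the start; "ft_torque": the same for the moment, N m; "gripper_width": opening from 0.0 (shut) to 1.0 (fully open); "gripper_force": force on a finger pad.
Only numpy, scipy, OpenCV 4.12 (cv2) and the standard library are available. Lean on these libraries where they do the work, as an engineer would, in place of code of your own. Each camera call takes 0.05 s, during which the arm holds its last target. There are 200 camera calls.

## Working session

There is one attempt and no reset: what is moved stays moved. The work goes in short steps, Python scripts to look and compute and a tool call to move; the robot and the scene stay as the last step left them, time stands still between calls to the robot, and variables do not carry over. Pictures are saved under pics/ and viewed, at most 14 in all, crops included, and the job is handed in when it is done.

Besides the shell and the picture viewer there is one more tool, called after ">>>" as name([rows], argument=value, ...), one row to a line, values as JSON. arm_command: Moves the arm, as the interface text tells. Its arguments: {"type":"object","properties":{"increments":{"type":"array","items":{"type":"array"}},"hand":{"type":"number"}},"required":["increments"]}

```bash
mkdir -p pics
python3 - <<'E'
from rig import sense,get_image
import cv2
s=sense();print(s['clock'],s['tool_pos'],s['ee_rot'])
for n in("top","side"):
    d=get_image(n);cv2.imwrite(f'pics/{n}0.png',d['image']);print(n,d['fovy'],d['cx'],d['cy'],d['view'])
E
```

```text
0.0 [ 0.29043584 -0.58085528  0.21363453] [[ 8.94401168e-01  4.47264702e-01 -9.14400455e-04]
 [ 4.47265616e-01 -8.94399881e-01  1.52383421e-03]
 [-1.36282403e-04 -1.77189898e-03 -9.99998421e-01]]
top 44.03622219480488 317.5820215484669 234.22638093330738 [[-0.00575164 -0.99995195 -0.00793821  0.00153665]
 [-0.98117646  0.00717563 -0.19297997  0.59069391]
 [ 0.19302766  0.00667883 -0.98117058  1.02858738]
 [ 0.          0.          0.          1.        ]]
side 45.00661098729878 321.0964351900128 242.93930405686535 [[-0.98206893 -0.18816289 -0.01163344  0.57880373]
 [-0.08432451  0.49362611 -0.86557648  0.06968398]
 [ 0.16861194 -0.84907479 -0.50064161  1.1124083 ]
 [ 0.          0.          0.          1.        ]]
```

View pics/top0.png

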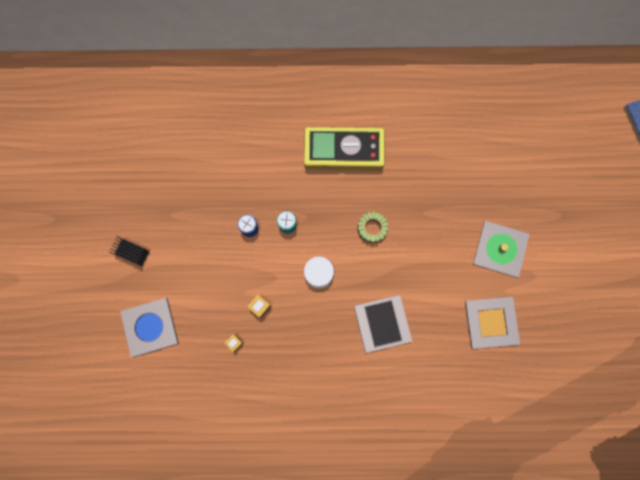

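View pics/side0.png

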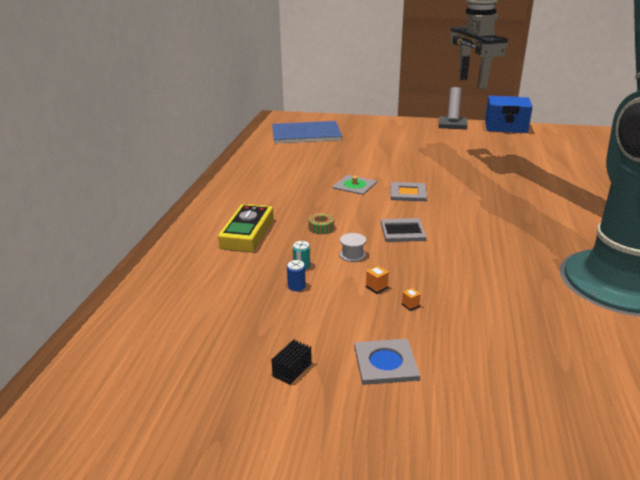

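```bash
cat > h.py <<'E'
import numpy as np,cv2
from rig import sense,get_image
def cast(d,px,z):
    """pixels -> world points on plane z"""
    px=np.atleast_2d(np.asarray(px,float));f=240/np.tan(np.radians(d['fovy'])/2);V=d['view']
    r=np.c_[(px[:,0]-d['cx'])/f,(px[:,1]-d['cy'])/f,np.ones(len(px))]@V[:3,:3]
    c=-V[:3,:3].T@V[:3,3]
    return c+r*((z-c[2])/r[:,2:])
def rect(d,m,z,win=None):
    """mask (optionally within x0,y0,x1,y1) -> centre, sides, angle of long side, in world at height z"""
    k=np.zeros_like(m)
    x0,y0,x1,y1=win or (0,0,640,480); k[y0:y1,x0:x1]=m[y0:y1,x0:x1]
    cs,_=cv2.findContours(k,cv2.RETR_EXTERNAL,cv2.CHAIN_APPROX_NONE)
    c=max(cs,key=cv2.contourArea)[:,0]
    w=cast(d,c,z)[:,:2]; (cx,cy),(a,b),t=cv2.minAreaRect((w*1000).astype(np.float32))
    if b>a:a,b,t=b,a,t+90
    return np.round([cx,cy,a,b,(t+90)%180-90],1)
def fmt(img):
    h=cv2.cvtColor(img,cv2.COLOR_BGR2HSV).astype(int);return h[...,0],h[...,1],h[...,2]
E
python3 - <<'E'
from h import *
d=get_image('top');H,S,V=fmt(d['image']);u=lambda b:(b*255).astype(np.uint8)
grey=u((S<70)&(V>90));dark=u(V<60)
for n,w,z in(('round',(110,290,188,365),.01),('oblong',(345,285,420,360),.01),('square',(455,290,530,355),.01),('post',(465,215,540,282),.004)):print(n,rect(d,grey,z,w))
print('blue',rect(d,u((H>100)&(H<130)&(S>150)),.004,(110,290,188,365)))
print('obl floor',rect(d,dark,.004,(345,285,420,360)))
print('orange floor',rect(d,u((H<25)&(S>190)&(V>170)),.004,(472,300,515,345)))
print('green',rect(d,u((H>45)&(H<75)&(S>150)),.004,(465,215,540,282)))
print('hs',rect(d,dark,.0175,(100,225,165,280)))
print('relayB white',rect(d,u((S<90)&(V>150)),.038,(240,285,280,325)))
print('relayS white',rect(d,u((S<90)&(V>150)),.038,(215,328,250,360)))
print('relayB top',rect(d,u((V>150)),.038,(240,285,280,325)))
print('relayS top',rect(d,u((V>150)),.038,(215,328,250,360)))
print('cap',rect(d,u((S<90)&(V>120)),.05,(230,205,268,245)))
print('tor',rect(d,u((H>22)&(H<75)),.024,(350,205,398,250)))
im=d['image']
def c(x,y,w=80,h=80):return cv2.resize(im[y:y+h,x:x+w],(320,320) ,interpolation=cv2.INTER_CUBIC)
a=np.hstack([c(92,212),c(215,285)]);cv2.imwrite('pics/c1.png',a)
E
```

```text
round [426.6 312.9  89.3  89.1 -73.6]
oblong [ 430.6 -121.5   89.1   89.    13.1]
square [ 431.4 -324.3   89.7   89.   -85.2]
post [ 570.8 -351.7   88.9   88.6  -17.7]
blue [426.9 315.1  44.8  44.6 -44. ]Traceback (most recent call last):
  File "<stdin>", line 6, in <module>
  File "h.py", line 14, in rect
    c=max(cs,key=cv2.contourArea)[:,0]
      ~~~^^^^^^^^^^^^^^^^^^^^^^^^
ValueError: max() iterable argument is empty
```

Run:
```python
from h import *
d=get_image('top');H,S,V=fmt(d['image']);u=lambda b:(b*255).astype(np.uint8)
print(d['image'][323,383],d['image'][252,131])
dark=u(d['image'].max(2)<75)
def p(n,*a):
    try:print(n,rect(d,*a))
    except Exception as e:print(n,'none')
p('obl floor',dark,.004,(345,285,420,360))
p('orange floor',u((H<25)&(S>190)&(V>170)),.004,(472,300,515,345))
p('green',u((H>45)&(H<75)&(S>150)),.004,(465,215,540,282))
p('hs',dark,.0175,(100,225,165,280))
p('relayB white',u((S<90)&(V>150)),.038,(240,285,280,325))
p('relayS white',u((S<90)&(V>150)),.029,(215,328,250,360))
p('relayB top',u((V>185)),.038,(240,285,280,325))
p('relayS top',u((V>185)),.029,(215,328,250,360))
p('cap',u((S<90)&(V>120)),.05,(230,205,268,245))
p('tor',u((H>22)&(H<75)),.024,(350,205,398,250))
im=d['image']
def c(x,y,w=80,h=80):return cv2.resize(im[y:y+h,x:x+w],(320,320) ,interpolation=cv2.INTER_CUBIC)
a=np.hstack([c(92,212),c(215,285)]);cv2.imwrite('pics/c1.png',a)
```

```text
[62 60 63] [35 34 35]
obl floor [ 431.4 -122.6   70.6   46.3   12.9]
orange floor none
green none
hs [566.4 350.5  57.5  31.3  66.7]
relayB white [463.7 107.3  20.2  14.4 -38.4]
relayS white [397.5 154.   15.2  11.6 -45.1]
relayB top [470.4 104.7  72.4  60.   89.6]
relayS top [394.3 162.6  45.4  37.5 -88.4]
cap [613.9 129.7  36.6  33.7 -45.2]
tor [ 6.116e+02 -1.060e+02  5.600e+01  5.490e+01 -4.000e-01]
```

View pics/c1.png

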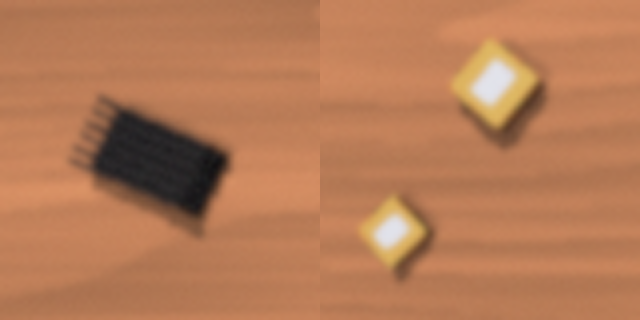

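```bash
cat >> h.py <<'E'
def go(x,y,z,yaw):
    """mm, deg (world yaw of tool x) -> shift in tool axes (mm), turn (deg)"""
    s=sense();R=s['ee_rot'];R0=R
    t=np.array([x,y,z])-s['tool_pos']*1000
    y0=np.degrees(np.arctan2(R[1,0],R[0,0]));n=(y0-yaw+90)%180-90
    print('t',round(s['clock'],2),'yaw',y0.round(1),'shift',(R.T@t).round(1),'turn',n.round(1))
E
python3 -c "
from h import *
go(611.6,-106,120,26.6)"
```

```text
t 0.2 yaw 26.6 shift [ 499.6 -281.2   94.3] turn -0.0
```

Units first: shifts go in shares of 800 mm and turns go in shares of 120 degrees. So 500 mm / 800 = 0.625, -281 mm / 800 = -0.3513.

>>> arm_command([
  [[0.625,-0.3513,0.1163],0],
  [[0.625,-0.3513,0.1163],0],
  [[0.625,-0.3513,0.1163],0],
  [[0.625,-0.3513,0.1163],0],
  [[0.625,-0.3513,0.1163],0],
  [[0.625,-0.3513,0.1163],0],
  [[0.625,-0.3513,0.1163],0],
  [[0.625,-0.3513,0.1163],0],
  [[0.625,-0.3513,0.1163],0],
  [[0.625,-0.3513,0.1163],0],
  [[0.625,-0.3513,0.1163],0],
  [[0.625,-0.3513,0.1163],0],
  [[0.625,-0.3513,0.1163],0],
  [[0.625,-0.3513,0.1163],0],
  [[0.625,-0.3513,0.1163],0],
  [[0.625,-0.3513,0.1163],0],
  [[0.625,-0.3513,0.1163],0],
  [[0.625,-0.3513,0.1163],0],
], hand=1)

```text
clock: 1.7
tool_pos: [0.6116, -0.1083, 0.1216]
ee_rot: [[0.895, 0.445, -0.001], [0.445, -0.895, -0.001], [-0.001, 0.001, -1.0]]
ft_force: [0.3, 0.6, 0.4]
gripper_width: 1.007
gripper_force: 0.0
```

Run:
```python
from h import *
d=get_image('wrist');cv2.imwrite('pics/w1.png',d['image']);H,S,V=fmt(d['image'])
print(rect(d,(((H>28)&(H<80)&(S>60))*255).astype(np.uint8),.024))
go(611.6,-106,5,26.6)
```

```text
[741.8 -91.3 110.2  44.5 -63.6]
t 1.75 yaw 26.4 shift [  1.2  -2.3 116.7] turn -0.2
```

View pics/w1.png

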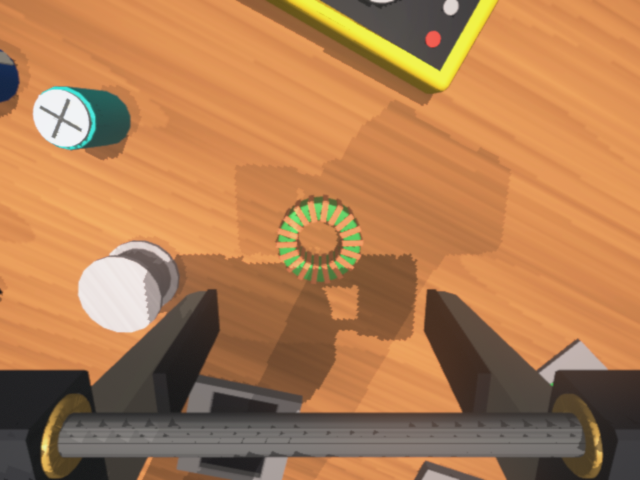

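The wrist view shows the toroid centred at about (320,240), the spool at (120,290) clear of the left finger, and the meter well off.

Run:
```python
from h import *
d=get_image('wrist');print(cast(d,[[320,241],[320,196],[320,284]],.024).round(4));go(611.6,-106,5,26.6)
```

```text
[[ 0.6155 -0.1065  0.024 ]
 [ 0.6425 -0.0931  0.024 ]
 [ 0.588  -0.1201  0.024 ]]
t 1.8 yaw 26.4 shift [  1.1  -2.3 116.8] turn -0.2
```

Scaled: 117 mm / 800 = 0.1463, 112 mm / 800 = 0.14.

>>> arm_command([
  [[0.0038,-0.0013,0.05],0],
  [[0.0038,-0.0013,0.0938],0],
  [[0.0038,-0.0013,0.125],0],
  [[0.0038,-0.0013,0.14],0],
  [[0.0038,-0.0013,0.1463],0],
  [[0.0038,-0.0013,0.1463],0],
])

```text
clock: 2.3
tool_pos: [0.6141, -0.1049, 0.0042]
ee_rot: [[0.895, 0.446, -0.001], [0.446, -0.895, -0.0], [-0.001, -0.0, -1.0]]
ft_force: [0.4, -0.3, 0.8]
gripper_width: 1.0
gripper_force: 0.0
```

>>> arm_command([
  [[0,0,0],0],
  [[0,0,0],0],
  [[0,0,0],0],
  [[0,0,0],0],
  [[0,0,0],0],
  [[0,0,0],0],
  [[0,0,0],0],
  [[0,0,0],0],
  [[0,0,0],0],
  [[0,0,0],0],
], hand=0)

```text
clock: 3.13
tool_pos: [0.615, -0.1043, 0.0053]
ee_rot: [[0.894, 0.447, 0.001], [0.447, -0.894, -0.0], [0.001, 0.001, -1.0]]
ft_force: [-1.1, -1.1, 5.6]
gripper_width: 0.605
gripper_force: 30.0
```

```bash
python3 -c "
from h import *
go(570.8,-351.7,75,26.6)"
```

```text
t 3.13 yaw 26.6 shift [-150.2  201.5  -69.7] turn -0.0
```

Scaled: 201 mm / 800 = 0.2513, 200 mm / 800 = 0.25.

>>> arm_command([
  [[0,0,-0.025],0],
  [[0,0,-0.0625],0],
  [[-0.0125,0.0163,-0.0875],0],
  [[-0.0438,0.0588,-0.0875],0],
  [[-0.075,0.1,-0.0875],0],
  [[-0.1063,0.1425,-0.0875],0],
  [[-0.1375,0.185,-0.0875],0],
  [[-0.1625,0.2188,-0.0875],0],
  [[-0.1775,0.2388,-0.0875],0],
  [[-0.185,0.25,-0.0875],0],
  [[-0.1863,0.2513,-0.0875],0],
  [[-0.1863,0.2513,-0.0875],0],
])

```text
clock: 4.13
tool_pos: [0.5711, -0.3494, 0.074]
ee_rot: [[0.894, 0.447, -0.001], [0.447, -0.894, 0.001], [0.0, -0.002, -1.0]]
ft_force: [-0.6, -0.0, -0.7]
gripper_width: 0.609
gripper_force: 30.0
```

Run:
```python
from h import *
d=get_image('wrist');cv2.imwrite('pics/w2.png',d['image']);go(570.8,-351.7,9,26.6)
```

```text
t 4.18 yaw 26.7 shift [-2.5  2.9 65.2] turn 0.1
```

View pics/w2.png

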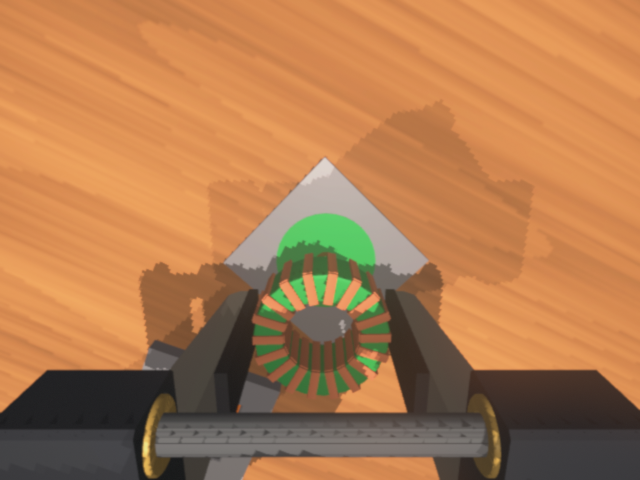

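The toroid is held level at (321,325); the green disc's middle column is 327 and the plate's corners are at (325,158), (225,263), (428,263).

Run:
```python
from h import *
d=get_image('wrist');print(cast(d,[[321,325]],.093).round(4),cast(d,[[225,263],[428,263],[326.5,263]],.004).round(4));go(570.8,-351.7,9,26.6)
```

```text
[[ 0.5757 -0.3467  0.093 ]] [[ 0.5448 -0.2971  0.004 ]
 [ 0.5999 -0.4067  0.004 ]
 [ 0.5724 -0.3519  0.004 ]]
t 4.23 yaw 26.8 shift [-3.1  3.3 65.3] turn 0.2
```

Scaled: 64.5 mm / 800 = 0.0806, 64 mm / 800 = 0.08.

>>> arm_command([
  [[-0.0038,0.0038,0.025],0],
  [[-0.0038,0.0038,0.05],0],
  [[-0.0038,0.0038,0.0675],0],
  [[-0.0038,0.0038,0.0763],0],
  [[-0.0038,0.0038,0.08],0],
  [[-0.0038,0.0038,0.0806],0],
  [[-0.0038,0.0038,0.0806],0],
  [[-0.0038,0.0038,0.0806],0],
])

```text
clock: 4.9
tool_pos: [0.5706, -0.3547, 0.0109]
ee_rot: [[0.894, 0.448, 0.001], [0.448, -0.894, -0.001], [0.001, 0.001, -1.0]]
ft_force: [0.4, -0.4, -1.0]
gripper_width: 0.607
gripper_force: 30.0
```

>>> arm_command([
  [[0,0,0],0],
  [[0,0,0],0],
  [[0,0,0],0],
  [[0,0,0],0],
  [[0,0,0],0],
  [[0,0,-0.0125],0],
  [[0,0,-0.0375],0],
  [[0,0,-0.075],0],
  [[0,0,-0.125],0],
  [[0,0,-0.125],0],
], hand=1)

```text
clock: 5.73
tool_pos: [0.5743, -0.357, 0.119]
ee_rot: [[0.894, 0.447, 0.012], [0.447, -0.894, -0.007], [0.008, 0.011, -1.0]]
ft_force: [2.0, -0.8, 0.5]
gripper_width: 0.997
gripper_force: 0.0
```

Run:
```python
from h import *
d=get_image('wrist');cv2.imwrite('pics/w3.png',d['image']);go(464,107,110,49)
```

```text
t 5.78 yaw 26.6 shift [ 109.7 -463.2    2.8] turn -22.4
```

View pics/w3.png

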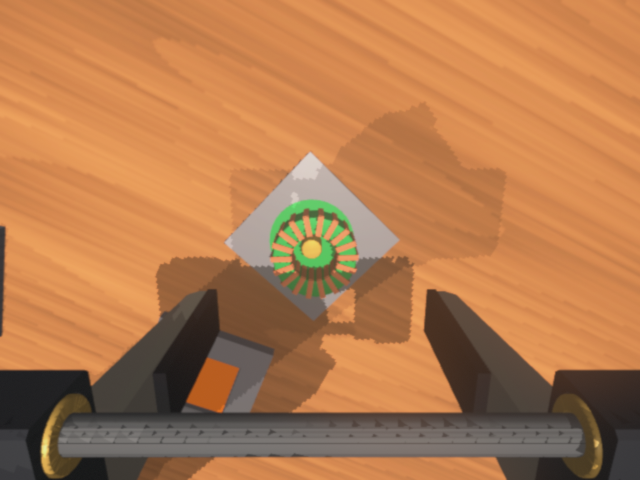

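Toroid sits over the post (brass post at (312,248), ring around it), released.

Scaled: -463 mm / 800 = -0.5788, -446 mm / 800 = -0.5575, -112 degrees / 120 = -0.9333.

>>> arm_command([
  [[0.0063,-0.025,0.0038],-0.0583],
  [[0.0188,-0.075,0.0038],-0.1167],
  [[0.03,-0.125,0.0038],-0.175],
  [[0.0413,-0.175,0.0038],-0.2333],
  [[0.0538,-0.225,0.0038],-0.2917],
  [[0.065,-0.275,0.0038],-0.35],
  [[0.0775,-0.325,0.0038],-0.4083],
  [[0.0888,-0.375,0.0038],-0.4667],
  [[0.1,-0.425,0.0038],-0.525],
  [[0.1125,-0.475,0.0038],-0.5833],
  [[0.125,-0.525,0.0038],-0.6417],
  [[0.1325,-0.5575,0.0038],-0.7],
  [[0.1375,-0.5788,0.0038],-0.7583],
  [[0.1375,-0.5788,0.0038],-0.8167],
  [[0.1375,-0.5788,0.0038],-0.875],
  [[0.1375,-0.5788,0.0038],-0.9333],
  [[0.1375,-0.5788,0.0038],-0.9333],
  [[0.1375,-0.5788,0.0038],-0.9333],
])

```text
clock: 7.28
tool_pos: [0.4608, 0.1085, 0.1069]
ee_rot: [[-0.747, 0.665, -0.001], [0.665, 0.747, 0.0], [0.001, -0.0, -1.0]]
ft_force: [0.1, -0.2, -0.0]
gripper_width: 0.997
gripper_force: 0.0
```

Run:
```python
from h import *
d=get_image('wrist');cv2.imwrite('pics/w4.png',d['image']);H,S,V=fmt(d['image'])
m=((S<60)&(V>170)).astype(np.uint8)*255
n,l,st,c=cv2.connectedComponentsWithStats(m)
for i in range(1,n):
    if st[i,4]>200: print(st[i],c[i].round(),cast(d,c[i],.038).round(4)[0])
go(464,107,12,139)
```

```text
[ 457    0  169   82 5972] [548.  30.] [0.4467 0.2783 0.038 ]
[298 111  18  27 433] [306. 124.] [0.3984 0.1544 0.038 ]
[313 250  21  28 555] [323. 264.] [0.465  0.1075 0.038 ]
[ 43 346  57  37 341] [ 70. 363.] [ 0.407  -0.0604  0.038 ]
[228 395  67  18 822] [261. 405.] [0.5125 0.0094 0.038 ]
[398 461  46  19 615] [421. 471.] [0.628  0.0555 0.038 ]
t 7.33 yaw 138.4 shift [-3.2  1.  94.9] turn -0.6
```

View pics/w4.png

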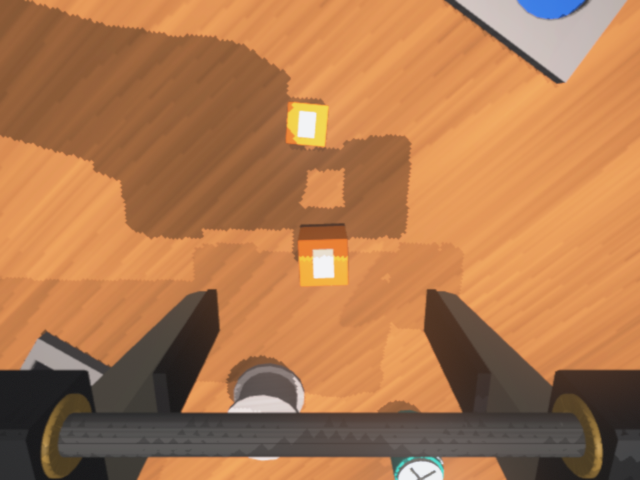

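Relay at (323,264), square to the fingers; small relay at (307,124) is clear of both.

Scaled: 94 mm / 800 = 0.1175, 92 mm / 800 = 0.115.

>>> arm_command([
  [[-0.005,0.0025,0.0438],0],
  [[-0.005,0.0025,0.0813],0],
  [[-0.005,0.0025,0.1038],0],
  [[-0.005,0.0025,0.115],0],
  [[-0.005,0.0025,0.1175],0],
  [[-0.005,0.0025,0.1175],0],
])

```text
clock: 7.83
tool_pos: [0.4654, 0.1078, 0.0131]
ee_rot: [[-0.749, 0.662, -0.0], [0.662, 0.749, -0.0], [0.0, -0.0, -1.0]]
ft_force: [0.2, 0.4, 0.8]
gripper_width: 0.999
gripper_force: 0.0
```

>>> arm_command([
  [[0,0,0],0],
  [[0,0,0],0],
  [[0,0,0],0],
  [[0,0,0],0],
  [[0,0,0],0],
  [[0,0,0],0],
  [[0,0,0],0],
  [[0,0,0],0],
  [[0,0,0],0],
  [[0,0,0],0],
  [[0,0,0],0],
  [[0,0,0],0],
], hand=0)

```text
clock: 8.83
tool_pos: [0.4653, 0.1075, 0.013]
ee_rot: [[-0.75, 0.662, -0.0], [0.662, 0.75, -0.0], [0.0, -0.0, -1.0]]
ft_force: [-0.7, 0.4, 0.6]
gripper_width: 0.326
gripper_force: 30.0
```

```bash
python3 -c "
from h import *
go(431.4,-324.3,85,94.8)"
```

```text
t 8.83 yaw 138.6 shift [-260.3 -346.2  -72. ] turn 43.8
```

Scaled: -346 mm / 800 = -0.4325, -260 mm / 800 = -0.325, 44 degrees / 120 = 0.3667.

>>> arm_command([
  [[0,0,-0.025],0],
  [[0,0,-0.0625],0],
  [[-0.0125,-0.0175,-0.09],0.0583],
  [[-0.0425,-0.0563,-0.09],0.1167],
  [[-0.0725,-0.0963,-0.09],0.175],
  [[-0.1025,-0.1363,-0.09],0.2333],
  [[-0.1325,-0.1763,-0.09],0.2917],
  [[-0.1625,-0.2163,-0.09],0.35],
  [[-0.1925,-0.2563,-0.09],0.3667],
  [[-0.2225,-0.2963,-0.09],0.3667],
  [[-0.2525,-0.3363,-0.09],0.3667],
  [[-0.2825,-0.3763,-0.09],0.3667],
  [[-0.305,-0.4063,-0.09],0.3667],
  [[-0.3188,-0.4238,-0.09],0.3667],
  [[-0.325,-0.4325,-0.09],0.3667],
  [[-0.325,-0.4325,-0.09],0.3667],
  [[-0.325,-0.4325,-0.09],0.3667],
])

```text
clock: 10.25
tool_pos: [0.4314, -0.3227, 0.0848]
ee_rot: [[-0.08, 0.997, -0.0], [0.997, 0.08, 0.001], [0.001, -0.0, -1.0]]
ft_force: [-0.4, 0.0, -1.3]
gripper_width: 0.323
gripper_force: 30.0
```

Run:
```python
from h import *
d=get_image('wrist');cv2.imwrite('pics/w5.png',d['image']);H,S,V=fmt(d['image'])
for n in('round','x'):pass
go(431.4,-324.3,18,94.8)
```

```text
t 10.3 yaw 94.7 shift [-2.4 -0.5 66.9] turn -0.1
```

View pics/w5.png

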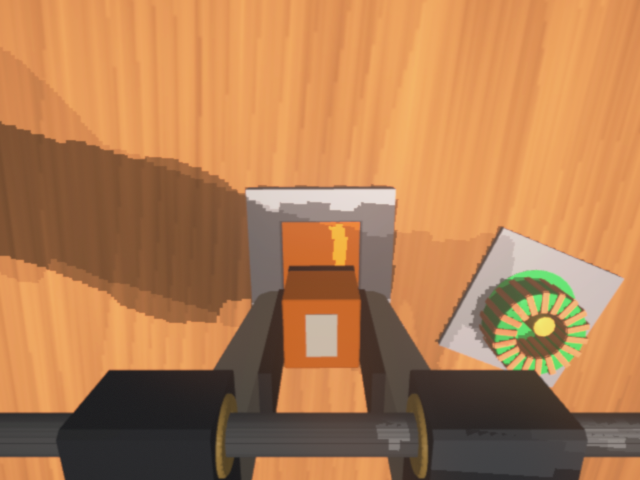

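The held relay (322,336) is parallel to the nest and centred on its column (321).

Scaled: 67 mm / 800 = 0.0838, 66.5 mm / 800 = 0.0831.

>>> arm_command([
  [[-0.0025,0,0.025],0],
  [[-0.0025,0,0.05],0],
  [[-0.0025,0,0.0688],0],
  [[-0.0025,0,0.0788],0],
  [[-0.0025,0,0.0831],0],
  [[-0.0025,0,0.0838],0],
  [[-0.0025,0,0.0838],0],
  [[-0.0025,0,0.0838],0],
])

```text
clock: 10.97
tool_pos: [0.4323, -0.326, 0.019]
ee_rot: [[-0.08, 0.997, 0.001], [0.997, 0.08, -0.001], [-0.001, 0.001, -1.0]]
ft_force: [0.4, 0.2, -0.6]
gripper_width: 0.325
gripper_force: 30.0
```

>>> arm_command([
  [[0,0,0],0],
  [[0,0,0],0],
  [[0,0,0],0],
  [[0,0,0],0],
  [[0,0,0],0],
  [[0,0,0],0],
  [[0,0,-0.0125],0],
  [[0,0,-0.0375],0],
  [[0,0,-0.075],0],
  [[0,0,-0.125],0],
  [[0,0,-0.125],0],
  [[0,0,-0.125],0],
], hand=1)

```text
clock: 11.97
tool_pos: [0.433, -0.327, 0.121]
ee_rot: [[-0.079, 0.997, 0.004], [0.997, 0.079, -0.004], [-0.004, 0.004, -1.0]]
ft_force: [0.6, 0.3, -0.1]
gripper_width: 1.001
gripper_force: 0.0
```

Run:
```python
from h import *
d=get_image('side');cv2.imwrite('pics/s2.png',cv2.resize(d['image'][150:280,260:460],(800,520),interpolation=cv2.INTER_CUBIC))
go(613.9,129.7,120,94.8)
```

```text
t 12.02 yaw 94.6 shift [440.1 217.8  -1.3] turn -0.2
```

View pics/s2.png

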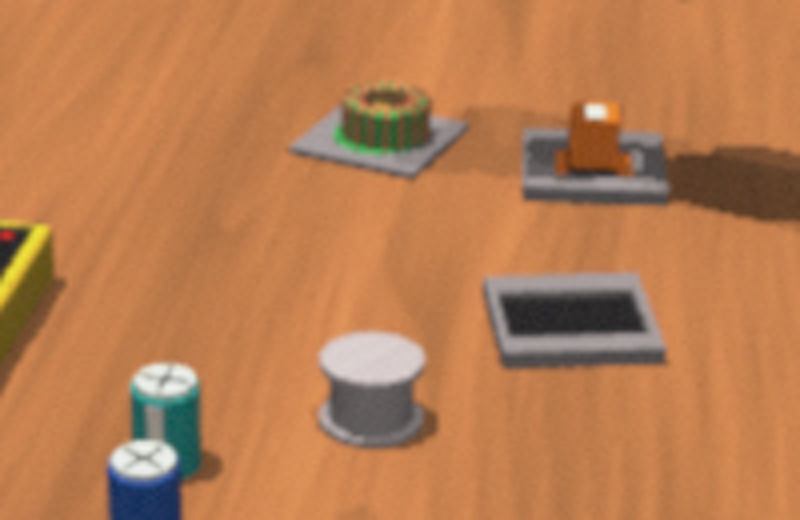

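Toroid (385,120) and relay (595,140) stand flat in their nests in the enlarged side crop. Next, the capacitor.

Scaled: 440 mm / 800 = 0.55, 430 mm / 800 = 0.5375.

>>> arm_command([
  [[0.0225,0.0113,0],0],
  [[0.0675,0.0338,0],0],
  [[0.1125,0.0563,0],0],
  [[0.1575,0.0775,0],0],
  [[0.2025,0.1,0],0],
  [[0.2475,0.1225,0],0],
  [[0.2925,0.145,0],0],
  [[0.3375,0.1675,0],0],
  [[0.3825,0.1888,0],0],
  [[0.4275,0.2113,0],0],
  [[0.4725,0.2338,0],0],
  [[0.5125,0.2538,0],0],
  [[0.5375,0.2663,0],0],
  [[0.55,0.2725,0],0],
  [[0.55,0.2725,0],0],
  [[0.55,0.2725,0],0],
])

```text
clock: 13.35
tool_pos: [0.6129, 0.1289, 0.1168]
ee_rot: [[-0.08, 0.997, -0.002], [0.997, 0.08, -0.001], [-0.001, -0.003, -1.0]]
ft_force: [0.2, -1.2, -1.0]
gripper_width: 1.003
gripper_force: 0.0
```

Run:
```python
from h import *
d=get_image('wrist');cv2.imwrite('pics/w6.png',d['image']);H,S,V=fmt(d['image'])
m=((S<60)&(V>150)).astype(np.uint8)*255;m=cv2.morphologyEx(m,cv2.MORPH_CLOSE,np.ones((9,9)))
n,l,st,c=cv2.connectedComponentsWithStats(m)
for i in range(1,n):
    if st[i,4]>400: print(st[i],cast(d,st[i,:2]+st[i,2:4]/2,.05).round(4)[0])
go(613.9,129.7,20,94.8)
```

```text
[ 298  236   53   48 1941] [0.6161 0.1294 0.05  ]
[ 299  337   52   50 1699] [0.6221 0.0603 0.05  ]
[182 362  51  51 970] [0.5467 0.0349 0.05  ]
t 13.4 yaw 94.5 shift [ 2.1  1.2 97.1] turn -0.3
```

View pics/w6.png

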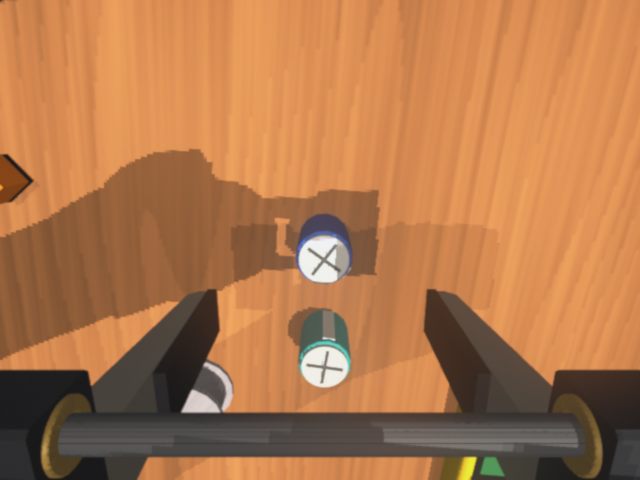

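Blue capacitor top at (324,260), teal decoy at (325,362) out of the fingers' line.

Scaled: 96 mm / 800 = 0.12, 94 mm / 800 = 0.1175.

>>> arm_command([
  [[0.0013,0.0025,0.0438],0],
  [[0.0013,0.0025,0.0813],0],
  [[0.0013,0.0025,0.1063],0],
  [[0.0013,0.0025,0.1175],0],
  [[0.0013,0.0025,0.12],0],
  [[0.0013,0.0025,0.12],0],
])

```text
clock: 13.9
tool_pos: [0.6157, 0.1298, 0.0221]
ee_rot: [[-0.078, 0.997, -0.0], [0.997, 0.078, -0.001], [-0.0, -0.0, -1.0]]
ft_force: [-0.5, -0.7, 0.3]
gripper_width: 1.001
gripper_force: 0.0
```

>>> arm_command([
  [[0,0,0],0],
  [[0,0,0],0],
  [[0,0,0],0],
  [[0,0,0],0],
  [[0,0,0],0],
  [[0,0,0],0],
  [[0,0,0],0],
  [[0,0,0],0],
  [[0,0,0],0],
  [[0,0,0],0],
  [[0,0,0],0],
  [[0,0,0],0],
], hand=0)

```text
clock: 14.9
tool_pos: [0.6155, 0.1312, 0.022]
ee_rot: [[-0.08, 0.997, -0.0], [0.997, 0.08, -0.0], [-0.0, -0.0, -1.0]]
ft_force: [-1.1, 0.1, -0.6]
gripper_width: 0.371
gripper_force: 30.0
```

```bash
python3 -c "
from h import *
go(426.6,313.4,95,94.8)"
```

```text
t 14.9 yaw 94.6 shift [ 196.6 -173.9  -73. ] turn -0.2
```

Scaled: 196 mm / 800 = 0.245, 194 mm / 800 = 0.2425.

>>> arm_command([
  [[0,0,-0.025],0],
  [[0,0,-0.0625],0],
  [[0.0113,-0.01,-0.0913],0],
  [[0.045,-0.04,-0.0913],0],
  [[0.0788,-0.07,-0.0913],0],
  [[0.1125,-0.1,-0.0913],0],
  [[0.1463,-0.13,-0.0913],0],
  [[0.18,-0.16,-0.0913],0],
  [[0.21,-0.1863,-0.0913],0],
  [[0.2313,-0.205,-0.0913],0],
  [[0.2425,-0.215,-0.0913],0],
  [[0.245,-0.2175,-0.0913],0],
  [[0.245,-0.2175,-0.0913],0],
  [[0.245,-0.2175,-0.0913],0],
])

```text
clock: 16.07
tool_pos: [0.4281, 0.3115, 0.0949]
ee_rot: [[-0.078, 0.997, 0.001], [0.997, 0.078, -0.001], [-0.001, 0.001, -1.0]]
ft_force: [-0.1, -0.7, -0.3]
gripper_width: 0.377
gripper_force: 30.0
```

Run:
```python
from h import *
d=get_image('wrist');cv2.imwrite('pics/w7.png',d['image'])
go(426.6,313.4,27,94.8)
```

```text
t 16.12 yaw 94.4 shift [ 2.3 -1.5 67.9] turn -0.4
```

View pics/w7.png

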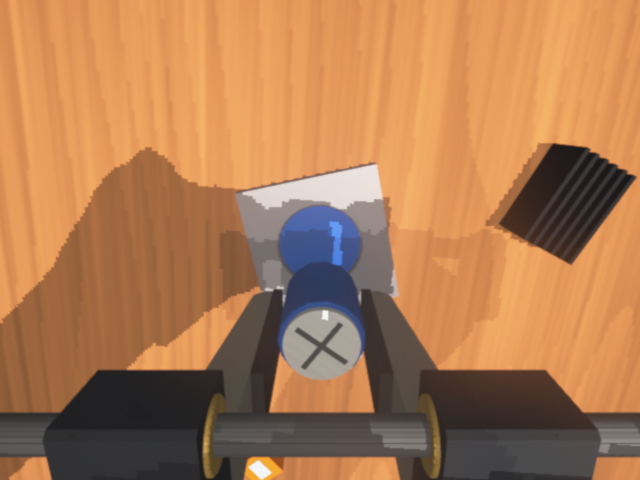

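Capacitor (321,343) is held upright in line with the blue recess (320,245).

Scaled: 68 mm / 800 = 0.085, 67.5 mm / 800 = 0.0844.

>>> arm_command([
  [[0.0025,-0.0013,0.025],0],
  [[0.0025,-0.0013,0.05],0],
  [[0.0025,-0.0013,0.0688],0],
  [[0.0025,-0.0013,0.0788],0],
  [[0.0025,-0.0013,0.0844],0],
  [[0.0025,-0.0013,0.085],0],
  [[0.0025,-0.0013,0.085],0],
  [[0.0025,-0.0013,0.085],0],
])

```text
clock: 16.78
tool_pos: [0.4261, 0.3149, 0.0277]
ee_rot: [[-0.079, 0.997, 0.001], [0.997, 0.079, 0.001], [0.001, 0.001, -1.0]]
ft_force: [0.0, 0.7, -0.5]
gripper_width: 0.374
gripper_force: 30.0
```

Scaled: -100 mm / 800 = -0.125, -60 mm / 800 = -0.075.

>>> arm_command([
  [[0,0,0],0],
  [[0,0,0],0],
  [[0,0,0],0],
  [[0,0,0],0],
  [[0,0,0],0],
  [[0,0,0],0],
  [[0,0,-0.0125],0],
  [[0,0,-0.0375],0],
  [[0,0,-0.075],0],
  [[0,0,-0.125],0],
  [[0,0,-0.125],0],
  [[0,0,-0.125],0],
], hand=1)

```text
clock: 17.78
tool_pos: [0.4269, 0.3157, 0.1299]
ee_rot: [[-0.08, 0.997, 0.005], [0.997, 0.08, 0.003], [0.002, 0.005, -1.0]]
ft_force: [-0.5, -0.3, 0.0]
gripper_width: 0.997
gripper_force: 0.0
```

```bash
python3 -c "
from h import *
go(566,350.5,120,66.7)"
```

```text
t 17.78 yaw 94.6 shift [ 23.6 141.4  10.6] turn 27.9
```

Scaled: 141 mm / 800 = 0.1763, 130 mm / 800 = 0.1625, 28 degrees / 120 = 0.2333.

>>> arm_command([
  [[0.005,0.03,0.0063],0.0583],
  [[0.0125,0.075,0.0125],0.1167],
  [[0.0213,0.125,0.0125],0.175],
  [[0.0275,0.1625,0.0125],0.2333],
  [[0.03,0.1763,0.0125],0.2333],
  [[0.03,0.1763,0.0125],0.2333],
  [[0.03,0.1763,0.0125],0.2333],
])

```text
clock: 18.37
tool_pos: [0.563, 0.3494, 0.1154]
ee_rot: [[0.397, 0.918, -0.003], [0.918, -0.397, -0.001], [-0.002, -0.002, -1.0]]
ft_force: [-1.4, 0.2, -0.0]
gripper_width: 0.998
gripper_force: 0.0
```

Run:
```python
from h import *
d=get_image('wrist');cv2.imwrite('pics/w8.png',d['image'])
go(566,350.5,12,66.7)
```

```text
t 18.42 yaw 66.6 shift [  2.6   3.2 103.7] turn -0.1
```

View pics/w8.png

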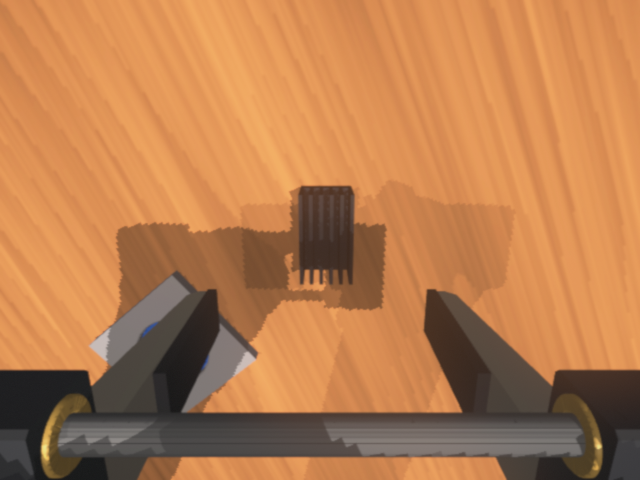

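The heat sink spans columns 299–354, top from about row 195 to 284, square to the fingers.

Run:
```python
from h import *
d=get_image('wrist');a=cast(d,[[326.5,284],[326.5,195],[326.5,187],[299,260],[354,260]],.035);print(a.round(4),np.linalg.norm(a[0]-a[1]),np.linalg.norm(a[3]-a[4]));print(cast(d,[[326.5,187]],0.0))
go(566,350.5,12,66.7)
```

```text
[[0.5585 0.3291 0.035 ]
 [0.5812 0.3821 0.035 ]
 [0.5831 0.3866 0.035 ]
 [0.549  0.351  0.035 ]
 [0.5808 0.3372 0.035 ]] 0.05765925610619647 0.034651522398309265
[[0.58115506 0.38111664 0.        ]]
t 18.47 yaw 66.7 shift [  2.5   3.3 104.2] turn -0.0
```

Scaled: 103 mm / 800 = 0.1288, 4.5 mm / 800 = 0.0056.

>>> arm_command([
  [[0.0088,0.0056,0.0438],0],
  [[0.0088,0.0056,0.0875],0],
  [[0.0088,0.0056,0.115],0],
  [[0.0088,0.0056,0.1263],0],
  [[0.0088,0.0056,0.1288],0],
  [[0.0088,0.0056,0.1288],0],
])

```text
clock: 18.97
tool_pos: [0.5705, 0.3547, 0.0145]
ee_rot: [[0.397, 0.918, -0.0], [0.918, -0.397, 0.0], [0.0, -0.0, -1.0]]
ft_force: [0.6, -0.1, -0.2]
gripper_width: 0.998
gripper_force: 0.0
```

>>> arm_command([
  [[0,0,0],0],
  [[0,0,0],0],
  [[0,0,0],0],
  [[0,0,0],0],
  [[0,0,0],0],
  [[0,0,0],0],
  [[0,0,0],0],
  [[0,0,0],0],
  [[0,0,0],0],
  [[0,0,0],0],
  [[0,0,0],0],
  [[0,0,0],0],
], hand=0)

```text
clock: 19.97
tool_pos: [0.5706, 0.3547, 0.014]
ee_rot: [[0.397, 0.918, -0.001], [0.918, -0.397, 0.0], [-0.0, -0.001, -1.0]]
ft_force: [-1.8, 0.6, 1.7]
gripper_width: 0.369
gripper_force: 30.0
```

```bash
python3 -c "
from h import *
go(430.9,-121.8,90,13)"
```

```text
t 19.97 yaw 66.6 shift [-492.8   61.1  -75.9] turn 53.6
```

Scaled: -493 mm / 800 = -0.6163, -484 mm / 800 = -0.605, 53.6 degrees / 120 = 0.4467.

>>> arm_command([
  [[0,0,-0.025],0],
  [[0,0,-0.0625],0],
  [[-0.02,0.0025,-0.095],0.0583],
  [[-0.0675,0.0088,-0.095],0.1167],
  [[-0.115,0.015,-0.095],0.175],
  [[-0.1625,0.02,-0.095],0.2333],
  [[-0.21,0.0263,-0.095],0.2917],
  [[-0.2575,0.0325,-0.095],0.35],
  [[-0.305,0.0375,-0.095],0.4083],
  [[-0.3525,0.0438,-0.095],0.4467],
  [[-0.4,0.05,-0.095],0.4467],
  [[-0.4475,0.055,-0.095],0.4467],
  [[-0.495,0.0613,-0.095],0.4467],
  [[-0.5425,0.0675,-0.095],0.4467],
  [[-0.5825,0.0725,-0.095],0.4467],
  [[-0.605,0.075,-0.095],0.4467],
  [[-0.6163,0.0763,-0.095],0.4467],
  [[-0.6163,0.0763,-0.095],0.4467],
  [[-0.6163,0.0763,-0.095],0.4467],
])

```text
clock: 21.55
tool_pos: [0.4314, -0.1216, 0.0901]
ee_rot: [[0.974, 0.225, 0.0], [0.225, -0.974, 0.0], [0.0, -0.0, -1.0]]
ft_force: [-0.3, -0.4, -1.8]
gripper_width: 0.369
gripper_force: 30.0
```

Run:
```python
from h import *
d=get_image('wrist');cv2.imwrite('pics/w9.png',d['image'])
go(430.9,-121.8,18,13)
```

```text
t 21.6 yaw 13.1 shift [-0.9  0.8 72.1] turn 0.1
```

View pics/w9.png

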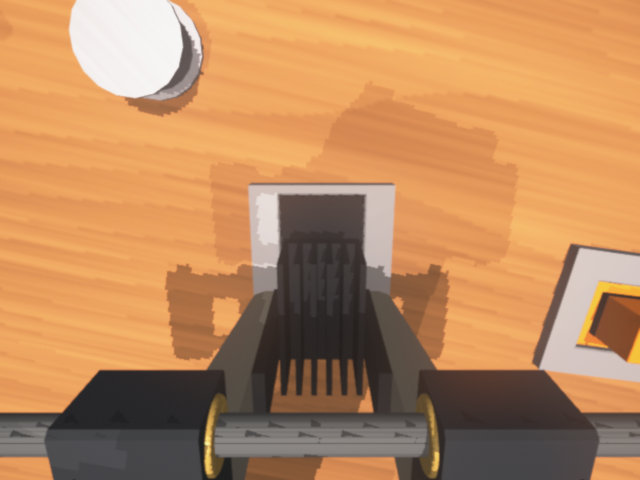

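Heat sink (322,320) is held level and parallel over the oblong recess (columns 278–366).

Scaled: 72 mm / 800 = 0.09, 71.5 mm / 800 = 0.0894.

>>> arm_command([
  [[-0.0013,0,0.025],0],
  [[-0.0013,0,0.0525],0],
  [[-0.0013,0,0.0725],0],
  [[-0.0013,0,0.0838],0],
  [[-0.0013,0,0.0894],0],
  [[-0.0013,0,0.09],0],
  [[-0.0013,0,0.09],0],
  [[-0.0013,0,0.09],0],
])

```text
clock: 22.27
tool_pos: [0.4307, -0.1219, 0.0185]
ee_rot: [[0.974, 0.225, 0.001], [0.225, -0.974, -0.0], [0.001, 0.0, -1.0]]
ft_force: [0.1, 0.2, -0.7]
gripper_width: 0.365
gripper_force: 30.0
```

Scaled: -140 mm / 800 = -0.175, -100 mm / 800 = -0.125.

>>> arm_command([
  [[0,0,0],0],
  [[0,0,0],0],
  [[0,0,0],0],
  [[0,0,0],0],
  [[0,0,0],0],
  [[0,0,0],0],
  [[0,0,-0.0125],0],
  [[0,0,-0.0375],0],
  [[0,0,-0.075],0],
  [[0,0,-0.125],0],
  [[0,0,-0.175],0],
  [[0,0,-0.175],0],
  [[0,0,-0.175],0],
], hand=1)

```text
clock: 23.35
tool_pos: [0.4317, -0.1229, 0.1609]
ee_rot: [[0.975, 0.224, 0.006], [0.224, -0.975, -0.002], [0.005, 0.003, -1.0]]
ft_force: [-0.2, -0.7, 0.2]
gripper_width: 1.001
gripper_force: 0.0
```

Run:
```python
from h import *
d=get_image('side')['image'];a=cv2.resize(d[150:410,250:450],(400,520),interpolation=cv2.INTER_CUBIC)
t=get_image('top')['image'];b=cv2.resize(t[200:400,100:300],(400,520//1))
cv2.imwrite('pics/s3.png',np.hstack([a,b]))
```

```text
(no output)
```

View pics/s3.png

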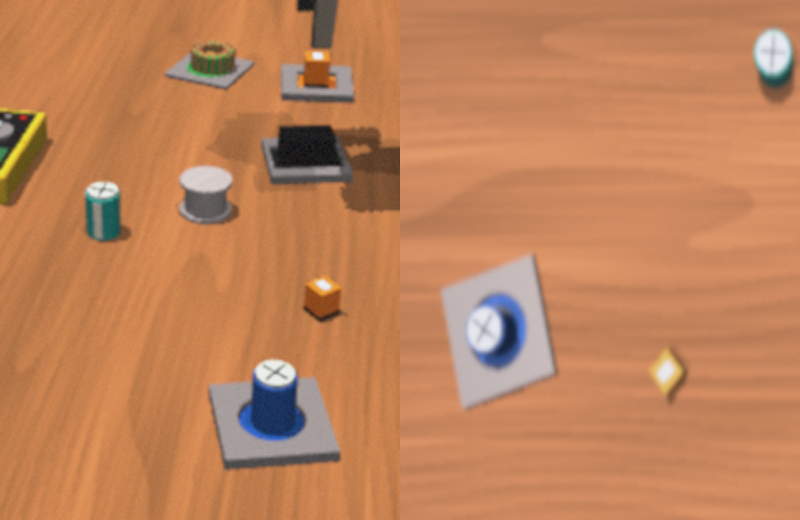

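All four parts stand flat in their nests: capacitor at (273,400), heat sink at (308,147), relay at (317,68) and toroid at (213,60) in the side view. The arm is clear of them.

```bash
python3 -c "
from rig import sign_off
print(sign_off())"
```

```text
the job is handed in; nothing more can be done
None
```

The capacitor, relay, heat sink and toroid are each in their nest, upright, flat and let go, with the spool and multimeter left alone; the job was handed in at about 23 s.

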